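# Put the filler-mixing set away

## Task

Put the filler-mixing set away in its tray: nest the three loose pots in size order inside the big pot that stands there, each upright and right down on the floor of the next larger one, the big pot staying in its place between the cleats. Slide the filling knife's blade under the tray's wooden keeper from the handle side until the handle meets the keeper, the knife lying flat on the tray. Leave the glue bottle, the tape measure and the oak offcut where they are.

Things in the scene. Friction and masses are not known exactly. Their poses are not given: they have to be found in the camera images.
- tray: fixed dark wooden tray board on the bench, 220 (x) x 285 (y) x 6 mm. Origin: on the bench under its middle (the board spans y -140 to +145 mm). Its +x is the direction in which the knife is slid in. It carries three low pale wooden cleats (top 16 mm above the bench) around the big pot, and the keeper: a pale wooden bridge.
- tray_stand (a point): point on the board's top face, midway between the three cleats, where the axis of the big pot belongs; tray-frame position (20, 70, 6) mm; axes as the tray's
- keeper_front (a point): point on the board's top face in the middle of the keeper's open entry, tray-frame position (20, -95, 6) mm; axes as the tray's. The keeper runs 40 mm in x from here, is open at both ends, has a clear opening 52 mm wide and 18 mm high above the board, and is 72 mm wide and 25 mm high outside. The handle lies on the board in front of it
- pot_big: biggest pot: grey plastic round pot, outside diameter 128 mm at the rim, 120 mm at the foot, 64 mm high, wall and floor 4 mm. Origin: centre of underside; z up. No tab. It stands between the tray's cleats; its yaw means nothing.
- pot_large: largest of the three loose pots: grey plastic round pot, outside diameter 100 mm at the rim, 92 mm at the foot, 60 mm high, wall and floor 4 mm. Origin: centre of underside; z up. On the rim, 50 mm from the axis along +x, stands a grey tab (10 mm thick radially, 24 mm wide, top at 92 mm): grip the pot by it, one finger over the mouth, one outside.
- pot_medium: middle one of the three loose pots: grey plastic round pot, outside diameter 76 mm at the rim, 68 mm at the foot, 56 mm high, wall and floor 4 mm. Origin: centre of underside; z up. On the rim, 38 mm from the axis along +x, stands a grey tab (10 mm thick radially, 24 mm wide, top at 88 mm): grip the pot by it, one finger over the mouth, one outside.
- pot_small: smallest loose pot: grey plastic round pot, outside diameter 52 mm at the rim, 44 mm at the foot, 52 mm high, wall and floor 4 mm. Origin: centre of underside; z up. On the rim, 26 mm from the axis along +x, stands a grey tab (10 mm thick radially, 24 mm wide, top at 84 mm): grip the pot by it, one finger over the mouth, one outside.
- knife: filling knife lying flat: pale wooden handle 90 long (x) x 20 wide x 22 mm high, and to its +x end a flat steel blade 70 long x 40 wide x 4 mm thick, 8 to 12 mm above the handle's underside. Origin: underside of the handle, midway along it; x points to the blade, whose tip is at x = 115 mm
- knife_shoulder (a point): point at the blade end of the handle, on its underside, 45 mm from the knife's origin along its x; axes as the knife's. With the handle against the keeper it lies at keeper_front
- glue_bottle: bystander: white glue bottle, 60 mm diameter, 170 mm high, upright; origin under its middle
- tape_measure: bystander: black and steel tape measure, about 70 x 37 x 62 mm, standing; origin under its middle
- oak_offcut: bystander: oak offcut 90 x 60 x 28 mm; origin under its middle
Not all that is in view belongs to the job. What is shaped like the pot_large but pink is not meant.

How it is judged:
By the outcome, as a careful person would: the job done as asked, in the order asked, and still so for the second after the job is handed in, with the robot touching nothing.
It also fails if it takes over 72 s, if anything falls off the work surface, if the arm or the gripper's body presses on something with over 40 N, if the wrist force passes 120 N, or if a joint passes its speed limit or range.

## Robot

A 6-joint arm with a two-finger parallel gripper is mounted at the origin on the work surface. World frame = base frame: x ahead of the robot, y to its left, z up, the work surface at z = 0. Lengths are in mm, angles in rad, forces in N, time in s.
With the tool pointing down it reaches from about 275 to 825 mm from the base axis. Payload 5.2 kg.
Tool frame: the origin (TCP) lies at the very end of the fingers, on their centre line; the grasp point (between the pads) lies 19 mm behind it; z points along the fingers, y is the line along which they close (so a half turn about z gives the same grasp; the last joint's range is limited). The gripper opens to 93 mm and grips with 3 to 60 N. Pads are 15 mm wide; open, the fingers measure 128 mm over their backs; the gripper's body (75 mm by 188 mm) begins 65 mm behind the grasp point.
Start: joints at [-1.485, 0.259, 1.535, -0, 1.348, -0.203], TCP at [156.662, -527.221, 185.053] pointing down, gripper open.
Joint ranges: [-3.14, 3.14], [-0.91, 2.08], [0.19, 2.58], [-1.22, 4.36], [0.22, 2.71], [-3.12, 3.12]. Speed limits (rad/s): [2.57, 2.57, 3.14, 3.14, 3.14, 3.14].

## Interface

Orientations are given as [roll, pitch, yaw] about the fixed x, y, z axes, in that order (R = Rz(yaw) Ry(pitch) Rx(roll)).
In Python, from bench import robot gives the robot as it stands. The module is installed in compiled form; this text tells all that it offers. Calls block until the motion is done:
- robot.move_ptp(position, orientation): joint-space move of the TCP to a pose.
- robot.move_linear(position, ori=None, speed=150, f_stop=None): straight line of the TCP; ori=None keeps the orientation; speed is the mean speed in mm/s. With f_stop (N) it stops when the force on the tool has changed by that much, and returns True; else False.
- robot.move_j(angles): joint-space move.
- robot.move_gripper(opening): opening from 0.0 (shut) to 1.0 (fully open); the grip force is fixed at half the most; returns when the fingers have stopped.
- robot.sleep(seconds).
- robot.inverse_kinematics(position, orientation): joint angles nearest the present ones, or None.
- robot.get_image(name): name is "scene" or "top"; returns a dict with "img" (480x640x3 uint8, blue, green, red), "fovy" (degrees; the focal length in pixels is half the picture's height over the tangent of half this angle, whatever the lens; pixels are square), "cx", "cy" (the principal point, pixels), "k1" (the pictures are not rectified: a ray, as slopes to the right and down, at radius r is drawn at 1 + k1 r^2 times it, then the intrinsics apply), "eye" and "orientation" of the camera in the world. Camera axes: x right, y down, z forward; pixel columns grow to the right and rows downward; lengths in mm; the calibration is good to about 2 mm. A picture is of the moment at which its call begins. There is no depth.
A pose or a line that the arm cannot do raises robot.MotionError and nothing moves.
- robot.hand_in(): hands the job in; it is judged then, once.
Readings, each from a call of its own:
- robot.current_t(): time.
- robot.current_qpos(): joint angles.
- robot.current_joint_vel(): joint speeds.
- robot.current_joint_efforts(): joint torques, N m.
- robot.current_tcp_pos(): TCP position.
- robot.current_eef_rot(): TCP orientation.
- robot.current_contact_force(): force on the tool from outside, world axes, zero at the start.
- robot.current_ft_torque(): the same for the moment, N m.
- robot.current_gripper_width(): opening from 0.0 (shut) to 1.0 (fully open).
- robot.current_finger_force(): force on a finger pad.
Only numpy, scipy, OpenCV 4.12 (cv2) and the standard library are available. Lean on these libraries where they do the work, as an engineer would, in place of code of your own. Each camera call takes 0.05 s, during which the arm holds its last target. There are 200 camera calls.

## Working session

There is one attempt and no reset: what is moved stays moved. The work goes in short steps, each a Python script; the robot and the scene stay as the last script left them, time stands still between calls to the robot, and variables do not carry over. Pictures are saved under pics/ and viewed, at most 10 in all, crops included, and the job is handed in when it is done.

```bash
mkdir -p pics; python3 - <<'E'
from bench import robot
import cv2
for n in("scene","top"):
    d=robot.get_image(n); cv2.imwrite(f"pics/{n}0.png",d["img"]); print({k:v for k,v in d.items() if k!="img"})
print(robot.current_eef_rot(),robot.current_t())
E
```

```text
{'fovy': 46.21404673077754, 'cx': 317.0226464592827, 'cy': 243.28761966457702, 'k1': 0.024830252208275054, 'eye': array([1423.91172218, -607.7183527 , 1051.7591679 ]), 'orientation': array([-2.31864767, -0.0178133 ,  0.89393869])}
{'fovy': 56.190478848928436, 'cx': 317.7308091721251, 'cy': 239.34705213629715, 'k1': -0.003260607260018564, 'eye': array([ 429.8272108 ,  100.23054288, 1210.91615048]), 'orientation': array([-3.00635444, -0.0042072 , -1.54430597])}
[-3.14002020e+00 -3.20185980e-04  2.88831759e-01] 0.1
```

View pics/top0.png

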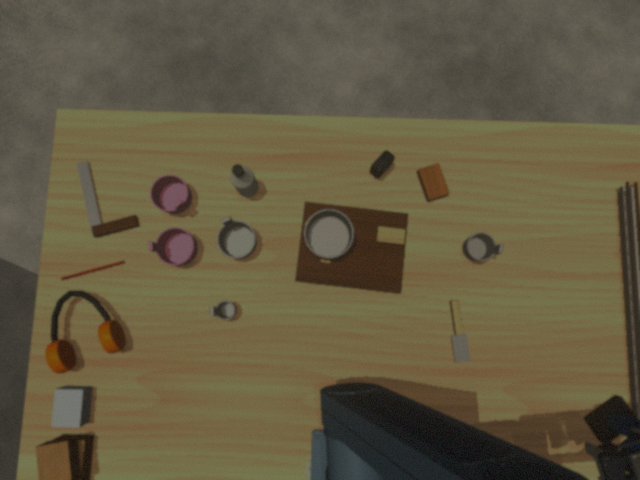

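View pics/scene0.png

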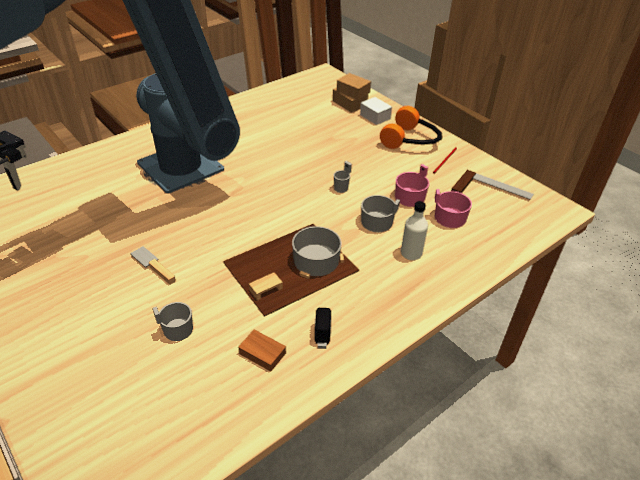

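Top view: grey pots at (238,240), (480,248) and (225,310), told apart by size. The pink look-alikes are at (172,195) and (177,247) and are excluded. The big pot is at (329,233), the keeper at (390,235), and the knife at (458,330) with its blade towards the robot. Pot_large is the (238,240) one. The next crop checks that choice and the segmentation.

```bash
cat > vis.py <<'E'
import numpy as np, cv2
from scipy.spatial.transform import Rotation as Ro
from scipy.optimize import minimize
def project(d,P):
    P=np.atleast_2d(P); R=Ro.from_euler('xyz',d["orientation"]).as_matrix()
    c=(P-d["eye"])@R; s=c[:,:2]/c[:,2:]; s=s*(1+d["k1"]*(s**2).sum(1,keepdims=True))
    f=240/np.tan(np.radians(d["fovy"])/2); return s*f+[d["cx"],d["cy"]]
def ray(d,uv,z):
    f=240/np.tan(np.radians(d["fovy"])/2); q=(np.array(uv,float)-[d["cx"],d["cy"]])/f; s=q.copy()
    for _ in range(10): s=q/(1+d["k1"]*(s@s))
    v=Ro.from_euler('xyz',d["orientation"]).as_matrix()@[*s,1]; return d["eye"]+v*(z-d["eye"][2])/v[2]
def box(x0,x1,y0,y1,z0,z1): return np.array([[x,y,z] for x in(x0,x1) for y in(y0,y1) for z in(z0,z1)],float)
t=np.linspace(0,2*np.pi,40,endpoint=False)
def circ(r,z): return np.c_[r*np.cos(t),r*np.sin(t),0*t+z]
def pot(D,d,h,tab=True):
    p=[np.r_[circ(D/2,h),circ(d/2,0)]]
    if tab: p.append(box(D/2-5,D/2+5,-12,12,h-4,h+32))
    return p
SH=dict(pot_large=pot(100,92,60),pot_medium=pot(76,68,56),pot_small=pot(52,44,52),pot_big=pot(128,120,64,False),
  knife=[box(-45,45,-10,10,0,22),box(45,115,-20,20,8,12)],tray=[box(-110,110,-140,145,0,6)])
def place(S,x,y,a,z=0):
    R=Ro.from_euler('z',a).as_matrix(); return [p@R.T+[x,y,z] for p in S]
def sil(d,parts):
    m=np.zeros((480,640),np.uint8)
    for p in parts:
        h=cv2.convexHull((project(d,p)*16).round().astype(np.int32)); cv2.fillConvexPoly(m,h,255,cv2.LINE_AA,4)
    return m/255.
def fit(views,S,p0,z=0,pad=25):
    """views: [(d,mask)]; maximise silhouette agreement over x,y,yaw"""
    W=[]
    for d,m in views:
        u,v=project(d,[[p0[0],p0[1],z+25]])[0]; W.append((int(max(v-pad*2,0)),int(v+pad*2),int(max(u-pad*2,0)),int(u+pad*2)))
    def cost(p):
        c=0
        for (d,m),(a,b,e,f) in zip(views,W):
            c+=np.abs(sil(d,place(S,p[0]*10,p[1]*10,p[2]/3,z))[a:b,e:f]-m[a:b,e:f]).sum()
        return c
    best=None
    for a in np.arange(0,2*np.pi,np.pi/4) if p0[2] is None else [p0[2]]:
        x0=np.array([p0[0]/10,p0[1]/10,a*3])
        r=minimize(cost,x0,method='Nelder-Mead',options=dict(initial_simplex=x0+np.array([[0,0,0],[1.2,0,0],[0,1.2,0],[0,0,1.]]),xatol=.005,fatol=.05))
        if best is None or r.fun<best.fun: best=r
    p=best.x; return np.array([p[0]*10,p[1]*10,(p[2]/3+np.pi)%(2*np.pi)-np.pi]),best.fun
E
python3 - <<'E'
from bench import robot
import cv2,numpy as np,pickle
from vis import *
D={n:robot.get_image(n) for n in("scene","top")}; pickle.dump(D,open("d0.pkl","wb"))
for n,pts in dict(top=[(238,240),(480,240),(225,312),(455,315),(460,350),(350,275),(210,280),(329,235),(390,236)],scene=[(378,213),(178,322),(342,182),(240,265),(300,310),(145,258),(168,273)]).items():
    h=cv2.cvtColor(D[n]["img"],cv2.COLOR_BGR2HSV); print(n,[h[v,u].tolist() for u,v in pts])
print({k:ray(D["top"],uv,z).round() for k,uv,z in[("large",(238,240),30),("med",(480,248),30),("small",(227,311),30),("knife",(456,318),10),("big",(329,233),60),("keeper",(391,235),30)]})
I=D["top"]["img"]
cr=[cv2.resize(I[v-37:v+38,u-50:u+50],(400,300),interpolation=cv2.INTER_CUBIC) for u,v in[(238,235),(480,248),(225,310),(458,330)]]
cv2.imwrite("pics/crop.png",cv2.convertScaleAbs(np.vstack([np.hstack(cr[:2]),np.hstack(cr[2:])]),alpha=1.5))
E
```

```text
top [[26, 33, 117], [23, 46, 94], [26, 42, 84], [24, 114, 116], [24, 38, 95], [14, 171, 61], [21, 106, 118], [23, 38, 115], [23, 115, 115]]
scene [[19, 39, 197], [22, 42, 198], [16, 42, 67], [9, 178, 96], [25, 97, 235], [20, 36, 190], [23, 117, 235]]
{'large': array([583., 311.,  30.]), 'med': array([ 579., -331.,   30.]), 'small': array([397., 330.,  30.]), 'knife': array([ 394., -271.,   10.]), 'big': array([604.,  71.,  60.]), 'keeper': array([608., -95.,  30.])}
```

View pics/crop.png

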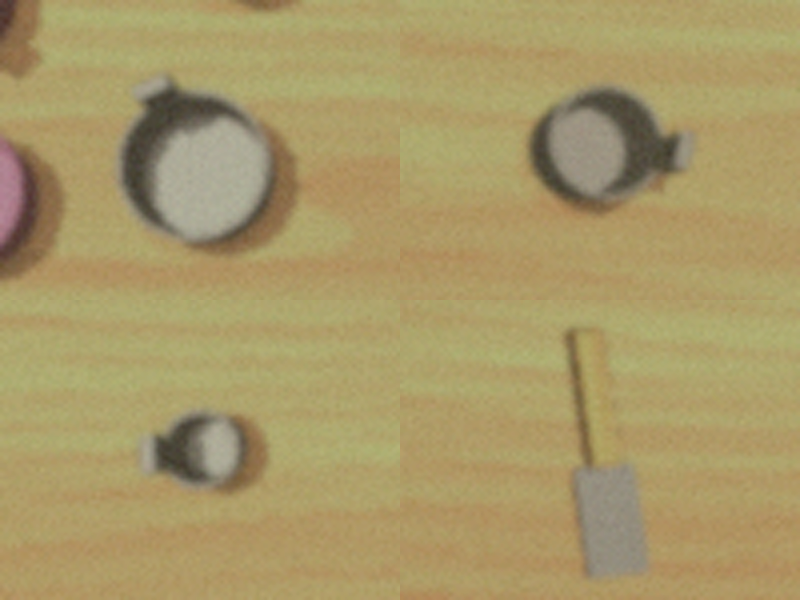

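The crop shows three grey pots with tabs: large upper-left, medium right, small left. The knife's blade points towards the robot. Next I fit silhouettes in both views.

```bash
cat > loc.py <<'E'
from vis import *
def masks(d):
    h=cv2.cvtColor(cv2.GaussianBlur(d["img"],(3,3),0),cv2.COLOR_BGR2HSV)
    g=(h[...,1]<72).astype(float)
    k=((h[...,1]>125)&(h[...,2]<(90 if d["eye"][0]<1000 else 130))&(h[...,0]<20)).astype(np.uint8)
    k=cv2.morphologyEx(k,cv2.MORPH_OPEN,np.ones((3,3)))
    return g,k
def trayhull(d,k):
    u,v=project(d,[[590,-10,6]])[0]; n,l,s,_=cv2.connectedComponentsWithStats(k)
    w=[i for i in range(1,n) if s[i,0]<u<s[i,0]+s[i,2] and s[i,1]<v<s[i,1]+s[i,3]]
    i=max(w,key=lambda i:s[i,4]); h=cv2.convexHull(np.argwhere(l==i)[:,::-1].astype(np.int32))
    m=np.zeros(k.shape,np.uint8); cv2.fillConvexPoly(m,h,1); return m.astype(float)
E
python3 - <<'E'
import pickle
from loc import *
D=pickle.load(open("d0.pkl","rb")); M={n:masks(D[n]) for n in D}
T,Sc=D["top"],D["scene"]
def run(nm,S,p0,z,ms,pad):
    for tag,sel in(("both",("top","scene")),("top",("top",)),("scene",("scene",))):
        p,c=fit([(D[n],ms[n]) for n in sel],S,p0,z,pad); print(nm,tag,p.round(3),round(c,1))
G={n:M[n][0] for n in D}; 
run("pot_large",SH["pot_large"],(583,311,None),0,G,20)
run("pot_medium",SH["pot_medium"],(579,-331,None),0,G,18)
run("pot_small",SH["pot_small"],(397,330,None),0,G,14)
run("blade",SH["knife"][1:],(394,-271,-3.0),0,G,25)
run("pot_big",SH["pot_big"],(604,71,0),6,G,25)
H={n:trayhull(D[n],M[n][1]) for n in D}
run("tray",SH["tray"],(590,-10,-.05),0,H,45)
o=[]
for n in("top","scene"):
    I=D[n]["img"].copy(); I[H[n]>0]=I[H[n]>0]//2+np.array([60,0,0],np.uint8); I[G[n]>0]=(0,0,255); o.append(cv2.resize(I,(400,300)))
cv2.imwrite("pics/m.png",np.hstack(o))
E
```

```text
pot_large both [584.949 315.328  -1.634] 1091.9
pot_large top [5.82672e+02 3.11892e+02 5.08000e-01] 148.7
pot_large scene [580.496 317.028  -1.243] 923.5
pot_medium both [ 579.168 -323.954   -1.633] 429.7
pot_medium top [ 584.239 -334.447    1.562] 197.2
pot_medium scene [ 578.029 -326.59    -0.726] 176.2
pot_small both [397.482 338.339  -0.937] 292.6
pot_small top [399.872 332.307   1.737] 94.9
pot_small scene [395.298 338.457  -0.396] 180.9
blade both [ 396.782 -268.691   -2.995] 591.2
blade top [ 397.898 -268.494   -2.986] 91.7
blade scene [ 395.589 -269.326   -3.002] 496.6
pot_big both [6.01705e+02 7.19510e+01 2.97000e-01] 427.1
pot_big top [ 6.01747e+02  7.20170e+01 -1.00000e-02] 85.8
pot_big scene [600.561  73.346   0.608] 340.0
tray both [ 5.77363e+02  3.31900e+00 -9.10000e-02] 1838.3
tray top [ 5.76368e+02  4.34300e+00 -8.80000e-02] 1002.0
tray scene [ 5.77536e+02  3.51100e+00 -9.10000e-02] 834.6
```

View pics/m.png

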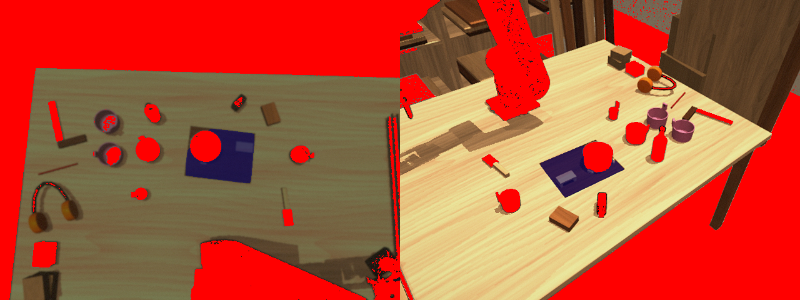

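```bash
cat >> loc.py <<'E'
def comp(d,g,x,y,D,z=30):
    """grey pixels joined (after closing) to the object at x,y"""
    k=cv2.morphologyEx(g.astype(np.uint8),cv2.MORPH_CLOSE,cv2.getStructuringElement(cv2.MORPH_ELLIPSE,(5,5)))
    n,l=cv2.connectedComponents(k); u,v=project(d,[[x,y,z]])[0].round().astype(int); i=l[v,u]
    return (l==i).astype(float) if i else k*0.
def fitpot(D,G,nm,x,y,z=0):
    ms=[(d,comp(d,G[n],x,y,0,z+8)) for n,d in D.items()]
    best=None
    for a in np.arange(-3,3.2,.5):
        p,c=fit(ms,SH[nm],(x,y,a),z,40)
        if best is None or c<best[1]: best=(p,c)
    return best
E
python3 - <<'E'
import pickle
from loc import *
D=pickle.load(open("d0.pkl","rb")); G={n:masks(D[n])[0] for n in D}; R={}
for nm,x,y,z in[("pot_large",583,311,0),("pot_medium",580,-331,0),("pot_small",398,332,0),("pot_big",602,72,6)]:
    for s in(["top","scene"],["top"],["scene"]):
        p,c=fitpot({k:D[k] for k in s},G,nm,x,y,z); print(nm,s,p.round(3),round(c,1)); R.setdefault(nm,(p,z))
R["knife"]=(np.array([396.8,-268.7,-2.99]),0); R["tray"]=(np.array([577.3,3.3,-.09]),0)
o={}
for n in D:
    I=cv2.resize(D[n]["img"],None,fx=3,fy=3,interpolation=cv2.INTER_CUBIC)
    for nm,(p,z) in R.items():
        for q in place(SH[nm],*p,z): cv2.polylines(I,[cv2.convexHull((project(D[n],q)*3+1).round().astype(np.int32))],True,(0,0,255),1)
    o[n]=I
A=o["scene"]; T=o["top"]
c=lambda I,u,v:I[3*v-150:3*v+150,3*u-133:3*u+133]
cv2.imwrite("pics/ov.png",np.vstack([np.hstack([c(T,238,240),c(T,470,270),c(T,228,300)]),np.hstack([c(A,370,195),c(A,170,300),c(A,290,265)])]))
E
```

```text
pot_large ['top', 'scene'] [584.947 315.279  -1.621] 337.6
pot_large ['top'] [5.83247e+02 3.11744e+02 5.02000e-01] 144.3
pot_large ['scene'] [ 5.80421e+02  3.16853e+02 -1.43000e-01] 173.3
pot_medium ['top', 'scene'] [ 579.618 -324.633   -1.657] 398.3
pot_medium ['top'] [ 584.084 -334.423    2.196] 173.8
pot_medium ['scene'] [ 5.77831e+02 -3.26432e+02 -1.07000e-01] 169.5
pot_small ['top', 'scene'] [397.438 338.222  -0.917] 232.3
pot_small ['top'] [400.424 332.681   1.636] 88.9
pot_small ['scene'] [395.23  338.537  -0.4  ] 126.9
pot_big ['top', 'scene'] [ 6.0195e+02  7.2031e+01 -3.0000e-02] 327.2
pot_big ['top'] [601.952  72.03   -2.995] 83.0
pot_big ['scene'] [601.917  74.517  -1.246] 243.2
```

View pics/ov.png

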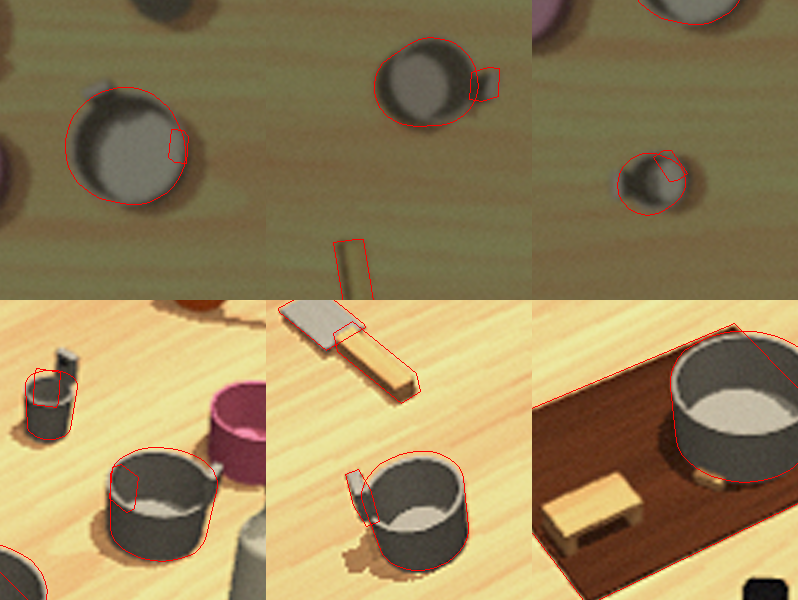

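```bash
python3 - <<'E'
import pickle
from loc import *
D=pickle.load(open("d0.pkl","rb")); G={n:masks(D[n])[0] for n in D}
for nm,p in[("pot_small",(398,332,1.6)),("pot_medium",(580,-328,-1.6))]:
  for n in("top","scene"):
    s=sil(D[n],place(SH[nm],*p)); m=comp(D[n],G[n],p[0],p[1],0,8)
    A=[cv2.contourArea(cv2.convexHull(project(D[n],q).astype(np.float32))) for q in place(SH[nm],*p)]
    print(nm,n,s.sum(),A,m.sum(),np.argwhere(s>.5).mean(0),np.argwhere(m>.5).mean(0))
E
```

```text
pot_small top 462.2196078431373 [356.66049228189513, 71.04190866509452] 371.0 [310.64565217 223.36521739] [309.83557951 223.26684636]
pot_small scene 476.49411764705883 [334.2979436889291, 93.65449162432924] 326.0 [176.96638655 342.00630252] [177.84662577 342.31595092]
pot_medium top 956.6392156862745 [801.5498593463562, 96.80050836107694] 746.0 [247.21443737 481.86624204] [246.56032172 481.4772118 ]
pot_medium scene 1273.6941176470589 [1119.8643043166958, 117.28421063558199] 1079.0 [319.85613208 173.29166667] [319.77479147 174.81093605]
```

```bash
cat >> loc.py <<'E'
import vis
def sil(d,parts):
    m=np.zeros((1920,2560),np.uint8)
    for p in parts: cv2.fillConvexPoly(m,cv2.convexHull((project(d,p)*4+1.5).round().astype(np.int32)),255)
    return cv2.resize(m,(640,480),interpolation=cv2.INTER_AREA)/255.
vis.sil=sil
def comp(d,g,x,y,D,z=30):
    s=cv2.cvtColor(cv2.GaussianBlur(d["img"],(3,3),0),cv2.COLOR_BGR2HSV)[...,1].astype(float)
    k=cv2.morphologyEx((s<85).astype(np.uint8),cv2.MORPH_CLOSE,cv2.getStructuringElement(cv2.MORPH_ELLIPSE,(5,5)))
    n,l=cv2.connectedComponents(k); u,v=project(d,[[x,y,z]])[0].round().astype(int)
    m=(l==l[v,u]).astype(np.uint8); return np.maximum(cv2.dilate(m,np.ones((3,3)))*np.clip((105-s)/50,0,1),cv2.erode(m,np.ones((3,3))))
def fitpot(D,G,nm,x,y,z=0,a0=0):
    ms=[(d,comp(d,G,x,y,0,z+8)) for d in D.values()]
    return min((fit(ms,SH[nm],(x,y,a),z,40) for a in(a0-.3,a0+.2)),key=lambda b:b[1])
E
python3 - <<'E'
import pickle
from loc import *
D=pickle.load(open("d0.pkl","rb")); R={}
for nm,x,y,z,a in[("pot_large",583,311,0,.5),("pot_medium",580,-331,0,-1.6),("pot_small",398,332,0,1.7),("pot_big",602,72,6,0)]:
    for s in(["top","scene"],["top"],["scene"]):
        p,c=fitpot({k:D[k] for k in s},None,nm,x,y,z,a); print(nm,s,p.round(3),round(c,1)); R.setdefault(nm,(p,z))
for s in(["top","scene"],["top"],["scene"]):
    p,c=fit([(D[k],comp(D[k],None,317,-282,0,12)) for k in s],SH["knife"][1:],(397,-269,-3.),0,60); print("blade",s,p.round(3),c); R.setdefault("knife",(p,0))
o={}
for n in D:
    I=cv2.resize(D[n]["img"],None,fx=3,fy=3,interpolation=cv2.INTER_CUBIC)
    for nm,(p,z) in R.items():
        for q in place(SH[nm],*p,z): cv2.polylines(I,[cv2.convexHull((project(D[n],q)*3+1).round().astype(np.int32))],True,(0,0,255),1)
    o[n]=I
A=o["scene"]; T=o["top"]
c=lambda I,u,v:I[3*v-150:3*v+150,3*u-133:3*u+133]
cv2.imwrite("pics/ov2.png",np.vstack([np.hstack([c(T,238,240),c(T,470,290),c(T,238,300)]),np.hstack([c(A,370,195),c(A,170,300),c(A,310,255)])]))
E
```

```text
pot_large ['top', 'scene'] [5.83728e+02 3.12930e+02 4.74000e-01] 185.9
pot_large ['top'] [5.84017e+02 3.12934e+02 4.67000e-01] 70.3
pot_large ['scene'] [5.81147e+02 3.14250e+02 3.07000e-01] 93.8
pot_medium ['top', 'scene'] [ 582.48  -326.05    -1.824] 202.4
pot_medium ['top'] [ 582.654 -327.816   -1.779] 96.2
pot_medium ['scene'] [ 582.702 -324.908   -1.71 ] 97.9
pot_small ['top', 'scene'] [400.303 333.558   1.7  ] 124.2
pot_small ['top'] [400.811 334.007   1.736] 42.2
pot_small ['scene'] [397.61  334.197   1.542] 78.1
pot_big ['top', 'scene'] [6.01993e+02 7.19510e+01 6.70000e-02] 179.9
pot_big ['top'] [6.02003e+02 7.19960e+01 3.20000e-02] 53.5
pot_big ['scene'] [6.02885e+02 7.31990e+01 2.95000e-01] 120.5
blade ['top', 'scene'] [ 397.525 -269.957   -3.006] 75.09803921568628
blade ['top'] [ 397.096 -270.108   -3.007] 31.840000000000003
blade ['scene'] [ 397.802 -268.866   -2.993] 44.138823529411766
```

View pics/ov2.png

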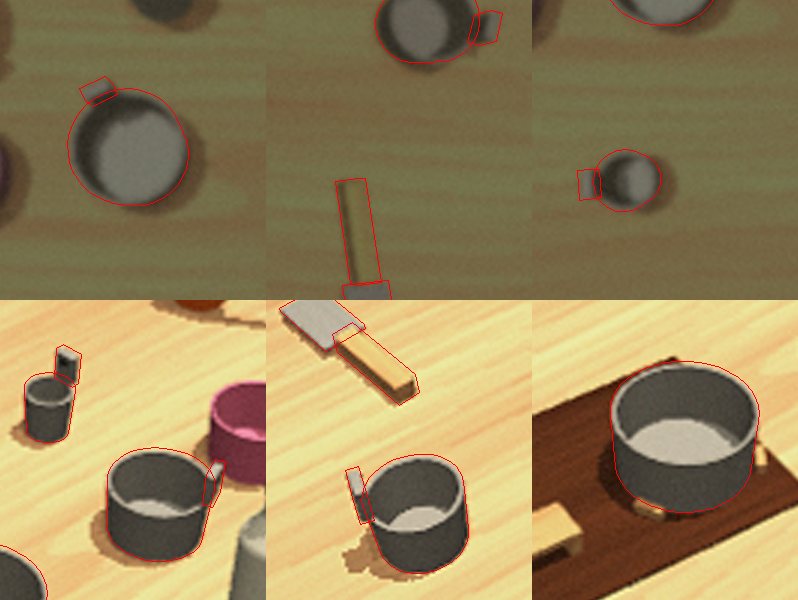

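Fits agree with the reach, the sizes and tray_stand (603,71 against the big pot at 602,72). Now the large pot.

```bash
cat > act.py <<'E'
from bench import robot
import numpy as np
from math import pi,cos,sin
C=np.array([602.3,71.7])
def nest(p,h,yaw_t=None):
    """p: pot x,y,yaw; h: rim height; nest it on C with tab at yaw_t"""
    x,y,a=p; yt=a if yaw_t is None else yaw_t; r={60:50,56:38,52:26}[h]
    psi=a+pi/2; psi-=pi*round(psi/pi); o=[pi,0,psi]; o2=[pi,0,psi+yt-a]
    g=[x+r*cos(a),y+r*sin(a)]; t=[C[0]+r*cos(yt),C[1]+r*sin(yt)]
    robot.move_gripper(.45)
    robot.move_ptp([*g,h+60],o); robot.move_linear([*g,h+6],speed=120)
    robot.move_gripper(0); w=robot.current_gripper_width()*93; print("grip mm",w,robot.current_finger_force())
    if w<6: raise SystemExit("missed")
    robot.move_linear([*g,h+125],speed=200)
    robot.move_ptp([*t,190],o2); robot.move_linear([*t,90],speed=120)
    hit=robot.move_linear([*t,73.5],speed=40,f_stop=6); print("down",hit,robot.current_tcp_pos(),robot.current_contact_force().round(1) if hasattr(robot.current_contact_force(),'round') else '')
    robot.move_gripper(.28); robot.move_linear([*t,160],speed=200); print("t",robot.current_t())
def shot(tag,u,v,s=5,w=80,h=60,names=("top","scene")):
    import cv2,pickle
    D={n:robot.get_image(n) for n in("top","scene")}; pickle.dump(D,open(f"{tag}.pkl","wb"))
    I=[cv2.resize(D[n]["img"][b-h//2:b+h//2,a-w//2:a+w//2],None,fx=s,fy=s,interpolation=cv2.INTER_CUBIC) for n,a,b in zip(D,u,v)]
    cv2.imwrite(f"pics/{tag}.png",np.hstack(I))
E
python3 - <<'E'
from act import *
for p,o in [((628,336,66),-1.097),((628,336,66),2.045),((575,-363,62),-.19),((397,360,58),.13),((646,95,76),-1.097),((590,34,76),-.19),((599,98,76),.13),((397,-270,4),.136),((545,-85,10),3.05)]:
    q=robot.inverse_kinematics(list(p),[pi,0,o]); print(p,o,None if q is None else np.round(q,2))
nest((583.7,313,.465),60)
robot.move_ptp([560,-150,200],[pi,0,-.19])
shot("l1",(335,318),(233,250))
E
```

```text
(628, 336, 66) -1.097 [ 0.34  0.63  1.25 -0.    1.26  3.  ]
(628, 336, 66) 2.045 [ 0.34  0.63  1.25  0.    1.26 -0.14]
(575, -363, 62) -0.19 [-0.73  0.58  1.35 -0.    1.21  1.03]
(397, 360, 58) 0.13 [ 0.53  0.35  1.74 -0.    1.05  1.97]
(646, 95, 76) -1.097 [-0.02  0.52  1.41 -0.    1.21  2.64]
(590, 34, 76) -0.19 [-0.13  0.42  1.58 -0.    1.14  1.63]
(599, 98, 76) 0.13 [-0.02  0.45  1.54 -0.    1.16  1.42]
(397, -270, 4) 0.136 [-0.83  0.34  1.93 -0.    0.87  0.6 ]
(545, -85, 10) 3.05 [-0.36  0.44  1.75  0.    0.96 -1.84]
grip mm 0.5713845343049996 0.0missed
```

```bash
python3 - <<'E'
from act import *
print(robot.current_tcp_pos(),robot.current_eef_rot(),robot.current_contact_force())
shot("miss",(238,390),(230,200),4,100,90)
E
```

```text
[628.37758686 335.4089523   65.94724091] [ 3.14151320e+00 -1.85950991e-05 -1.10578662e+00] [-0.53627408  0.02139269 -0.91777519]
```

View pics/miss.png

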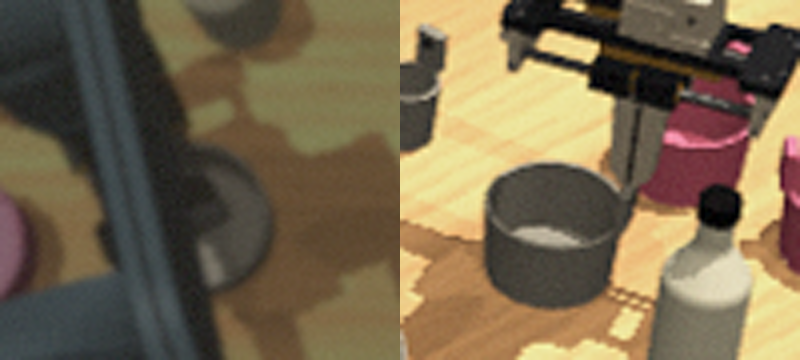

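```bash
python3 - <<'E'
from act import *
from vis import project
import pickle
D=pickle.load(open("miss.pkl","rb"))
print(project(D["scene"],[[628.4,335.4,66],[628.4,335.4,92],[628.4,335.4,150]]), robot.current_gripper_width(),robot.current_finger_force())
robot.move_linear([628.4,335.4,160],speed=150)
robot.move_gripper(.45)
robot.move_ptp([560,150,250],[pi,0,-1.1])
shot("miss2",(238,390),(230,200),4,100,90)
E
```

```text
[[396.11078285 208.03444342]
 [397.19038507 200.67726042]
 [399.69342982 183.63644103]] 0.004345272181595559 0.0
```

View pics/miss2.png

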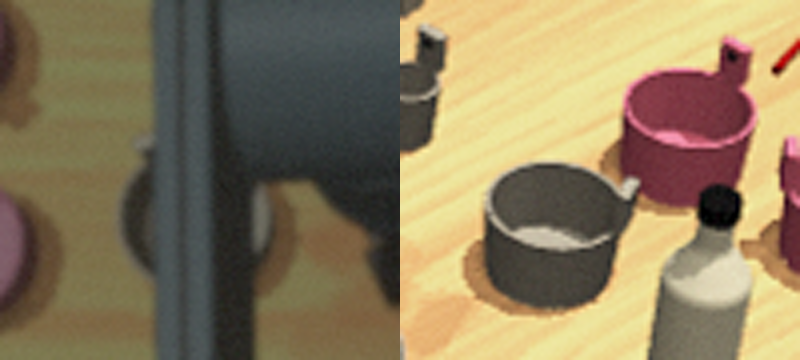

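```bash
python3 - <<'E'
from loc import *
import pickle
o=[]
for t in("miss","miss2"):
    D=pickle.load(open(t+".pkl","rb"))
    if t=="miss2": print([fitpot({"scene":D["scene"]},None,"pot_large",584,313,0,a) for a in(.3,.5,.9)])
    I=cv2.resize(D["scene"]["img"],None,fx=8,fy=8,interpolation=cv2.INTER_CUBIC)
    f=lambda P:(project(D["scene"],P)*8+3.5).round().astype(np.int32)
    cv2.polylines(I,[cv2.convexHull(f(place(SH["pot_large"],583.7,313,.465)[1]))],True,(0,0,255))
    for z in(66,92): cv2.drawMarker(I,tuple(map(int,f([[628.4,335.4,z]])[0])),(255,0,255),0,12)
    o.append(I[175*8:225*8,375*8:425*8])
cv2.imwrite("pics/z.png",np.hstack(o))
E
```

```text
[(array([5.80251530e+02, 3.12284565e+02, 2.28314218e-01]), np.float64(96.45803921568627)), (array([5.80489907e+02, 3.13238285e+02, 3.65884875e-01]), np.float64(91.22352941176472)), (array([5.80530075e+02, 3.13192445e+02, 3.65777931e-01]), np.float64(91.28627450980393))]
```

View pics/z.png

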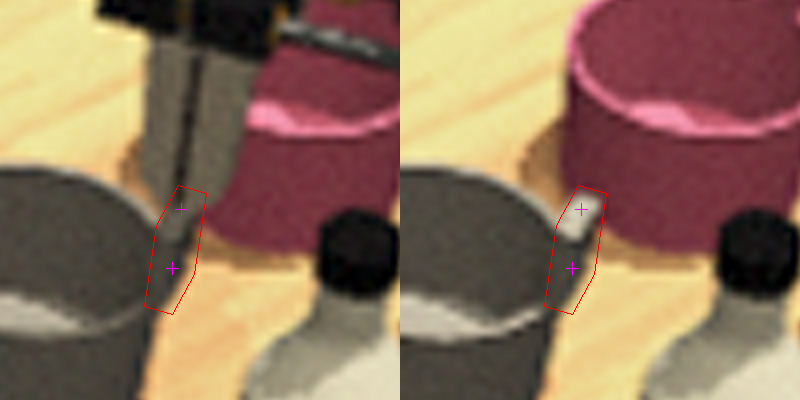

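The view shows the shut fingertips near (397,201), which matches z≈92 or a spot behind the tab, while the reported TCP is z=66. I'll check the TCP by touching the bare bench and detecting the fingertip in the scene camera.

```bash
python3 - <<'E'
from act import *
from loc import *
import pickle
def tip(tag):
    d=robot.get_image("scene"); p=np.array(robot.current_tcp_pos()); u,v=project(d,[p])[0]
    s=cv2.cvtColor(cv2.GaussianBlur(d["img"],(3,3),0),cv2.COLOR_BGR2HSV)[...,1]
    W=(s[int(v)-45:int(v)+25,int(u)-25:int(u)+25]<80); r=np.argwhere(W)
    b=r[:,0].max() if len(r) else None
    print(tag,p.round(1),"proj",(u.round(1),v.round(1)),"lowest grey row",int(v)-45+b,"cols",int(u)-25+r[r[:,0]>=b-1][:,1], "row+-5 cols",[ (int(u)-25+r[r[:,0]==b-k][:,1]).tolist()[::3] for k in(4,8)])
    pickle.dump(d,open(tag+".pkl","wb"))
robot.move_gripper(0); print(robot.current_t())
robot.move_ptp([480,190,60],[pi,0,-1.1]); tip("t60")
hit=robot.move_linear([480,190,-2],speed=40,f_stop=5); print(hit,robot.current_contact_force()); tip("tb")
robot.move_linear([480,190,60],speed=150)
d=robot.get_image("top"); pickle.dump(d,open("ttop.pkl","wb"))
E
```

```text
9.4917
t60 [482.6 190.1  61.7] proj (np.float64(322.3), np.float64(203.1)) lowest grey row 227 cols [310 311 312 313 314 306 307 308 309 310 311 312 313 314 315 316 317 318
 319 320 321 322 323 324] row+-5 cols [[], []]
False [ 0.84547183 -0.08587826 -0.536407  ]
tb [480.2 190.   -1.8] proj (np.float64(321.2), np.float64(219.9)) lowest grey row 243 cols [296 297 298 299 300 301 302 303 304 305 306 307 308 309 310 311 312 313
 314 315 316 317 318 319 320 321 322 323 324 325 326 327 328 329 330 331
 332 333 334 335 336 337 338 339 340 296 297 298 299 300 301 302 303 304
 305 306 307 308 309 310 311 312 313 314 315 316 317 318 319 320 321 322
 323 324 325 326 327 328 329 330 331 332 333 334 335 336 337 338 339 340] row+-5 cols [[296, 299, 302, 305, 308, 311, 314, 317, 320, 323, 326, 329, 332, 335, 338], [296, 299, 302, 305, 308, 311, 314, 317, 320, 323, 326, 329, 332, 335, 338]]
```

```bash
python3 - <<'E'
from act import *
for x,y,g in[(480,190,0),(470,190,.45)]:
    robot.move_gripper(g); robot.move_linear([x,y,20],speed=200)
    hit=robot.move_linear([x,y,-45],speed=45,f_stop=4); print(g,hit,robot.current_tcp_pos(),robot.current_contact_force())
    robot.move_linear([x,y,60],speed=200)
print(robot.current_t())
E
```

```text
0 True [479.68650344 189.9385154  -33.30558613] [-2.2076827  -0.45329382  7.26384519]
0.45 True [469.66496362 189.94342467 -33.2941946 ] [-1.68542602 -1.24667225  7.27966417]
17.9167
```

The bench contact comes at reported z=-33, so the fingertips really are about 33 mm above the reported TCP. x and y agree with the camera. I'll apply the z correction and carry on.

```bash
python3 - <<'E'
s=open('act.py').read()
s=s.replace("C=np","DZ=-32.7  # reported TCP z lies this far below the real fingertips (touched bench)\nC=np",1)
for a in["h+60","h+6","h+125","190","90","73.5","160"]: s=s.replace(f",{a}]",f",{a}+DZ]")
open('act.py','w').write(s)
E
grep -n "DZ" act.py | head -20; python3 - <<'E'
from act import *
nest((583.7,313,.465),60)
robot.move_ptp([540,-200,170],[pi,0,-.19])
from loc import *
import pickle
D={n:robot.get_image(n) for n in("top","scene")}; pickle.dump(D,open("l1.pkl","wb"))
# big pot's own pose, and the large tab, from silhouettes
d=D["top"]; m=comp(d,None,C[0],C[1],0,14)
S=SH["pot_big"]+[q+[0,0,4] for q in SH["pot_large"]]
print(fit([(d,m)],S,(602,72,.465),6,45),"before",fit([(d,m)],SH["pot_big"],(602,72,0.),6,45)[1],robot.current_t())
E
```

```text
4:DZ=-32.7  # reported TCP z lies this far below the real fingertips (touched bench)
12:    robot.move_ptp([*g,h+60+DZ],o); robot.move_linear([*g,h+6+DZ],speed=120)
15:    robot.move_linear([*g,h+125+DZ],speed=200)
16:    robot.move_ptp([*t,190+DZ],o2); robot.move_linear([*t,90+DZ],speed=120)
17:    hit=robot.move_linear([*t,73.5+DZ],speed=40,f_stop=6); print("down",hit,robot.current_tcp_pos(),robot.current_contact_force().round(1) if hasattr(robot.current_contact_force(),'round') else '')
18:    robot.move_gripper(.28); robot.move_linear([*t,160+DZ],speed=200); print("t",robot.current_t())
grip mm 9.775510060631786 29.965597093105316
down True [647.6093209   94.07678601  43.28316389] [-0.3 -0.7  2.3]
t 24.3917
(array([6.02174487e+02, 7.18496809e+01, 5.62606365e-01]), np.float64(54.61882352941176)) before 53.71372549019608 25.7833
```

Large is seated: contact came at real z=76.0, as computed. Now medium, then small.

```bash
python3 - <<'E'
from act import *
nest((582.5,-326.8,-1.76),56)
if abs(robot.current_tcp_pos()[2]-(160+DZ))<5: pass
E
```

```text
grip mm 9.648678537385434 29.927466809749603
down True [595.83922482  34.214814    43.22000407] [ 0.6 -0.8  3.4]
t 32.9917
```

```bash
python3 - <<'E'
from act import *
nest((400,333.8,1.69),52)
robot.move_ptp([420,-200,60],[pi,0,.136])
from loc import *
import pickle
D={n:robot.get_image(n) for n in("top","scene")}; pickle.dump(D,open("s1.pkl","wb"))
A=[cv2.resize(D["top"]["img"][203:263,289:369],(400,300),interpolation=cv2.INTER_CUBIC),cv2.resize(D["scene"]["img"][205:280,270:370],(400,300),interpolation=cv2.INTER_CUBIC)]
cv2.imwrite("pics/s1.png",np.hstack(A)); print(robot.current_t())
for z in(): pass
d=D["top"]; m=comp(d,None,602,72,0,14); print(fit([(d,m)],SH["pot_big"],(602,72,0.),6,45))
E
```

```text
grip mm 9.868694030490417 29.943453669548035
down True [599.92352208  97.52881953  43.25446686] [0.5 0.8 2.5]
t 40.625
42.0583
(array([6.02302473e+02, 7.18769953e+01, 1.12894479e-01]), np.float64(51.2278431372549))
```

All three are seated at the expected heights. Next I refine the keeper pose offline from the first pictures.

```bash
python3 - <<'E'
from loc import *
import pickle
D=pickle.load(open("d0.pkl","rb"))
H={n:trayhull(D[n],masks(D[n])[1]) for n in D}
for s in(["top","scene"],["top"],["scene"]): 
    p,c=fit([(D[n],H[n]) for n in s],SH["tray"],(577,3,-.09),0,60); R=Ro.from_euler('z',p[2]).as_matrix()[:2,:2]
    print("tray",s,p.round(3),round(c),"front",(p[:2]+R@[20,-95]).round(1),"stand",(p[:2]+R@[20,70]).round(1))
ms=[]
for n,d in D.items():
    h=cv2.cvtColor(cv2.GaussianBlur(d["img"],(3,3),0),cv2.COLOR_BGR2HSV)
    m=((h[...,2]>(85 if n=="top" else 160))&(H[n]>0)).astype(np.uint8); k,l=cv2.connectedComponents(m); u,v=project(d,[[608,-95,31]])[0].round().astype(int)
    ms.append((d,(l==l[v,u]).astype(float))); print(n,l[v,u],ms[-1][1].sum())
p,c=fit(ms[:0]+[ms[list(D).index("top")]],[box(0,40,-36,36,25,25)],(588,-93,-.09),6,40); print("keeper top view",p.round(3),c)
E
```

```text
tray ['top', 'scene'] [ 5.77223e+02  2.84000e+00 -9.70000e-02] 1497 front [587.9 -93.7] stand [603.9  70.6]
tray ['top'] [ 5.76356e+02  3.96100e+00 -9.30000e-02] 796 front [587.5 -92.5] stand [602.8  71.8]
tray ['scene'] [ 5.78333e+02  1.32500e+00 -9.70000e-02] 652 front [589.  -95.2] stand [605.   69.1]
scene 3 363.0
top 8 443.0
keeper top view [ 5.87998e+02 -9.40620e+01 -8.80000e-02] 36.133333333333326
```

```bash
python3 - <<'E'
from act import *
K=np.array([588.,-93.7]); b=-.092; e=np.array([cos(b),sin(b)]); kp=np.array([397.5,-269.8]); a=-3.004; G=18
g=kp+G*np.array([cos(a),sin(a)]); o=[pi,0,a+pi]; o2=[pi,0,b+pi]
at=lambda s,z:[*(K+(s-45+G)*e),z+DZ]     # s: shoulder relative to keeper front
print(robot.inverse_kinematics(at(-80,50),o2))
robot.move_gripper(.5); robot.move_ptp([*g,50+DZ],o); robot.move_linear([*g,2.5+DZ],speed=120)
robot.move_gripper(0); print("grip",robot.current_gripper_width()*93,robot.current_finger_force())
robot.move_linear([*g,60+DZ],speed=150); robot.move_ptp(at(-82,60),o2)
robot.sleep(.2); robot.move_linear(at(-82,10.5),speed=120)
print("yaw",robot.current_eef_rot(),robot.current_gripper_width()*93,robot.current_t())
from loc import *
import pickle
D={n:robot.get_image(n) for n in("top","scene")}; pickle.dump(D,open("k1.pkl","wb"))
E
python3 - <<'E'
from loc import *
import pickle
D=pickle.load(open("k1.pkl","rb")); K=np.array([588,-93.7]);b=-.092; x,y=K-127*np.array([np.cos(b),np.sin(b)])
for s in(["scene"],["top"]):
    try: print(s,fit([(D[k],comp(D[k],None,x+80*np.cos(b),y+80*np.sin(b),0,18)) for k in s],SH["knife"][1:],(x,y,b),8,60),(x,y))
    except Exception as ex: print(ex)
I=cv2.resize(D["scene"]["img"][220:310,170:290],None,fx=5,fy=5,interpolation=cv2.INTER_CUBIC)
f=lambda P:((project(D["scene"],P)-[170,220])*5+2).round().astype(np.int32)
cv2.polylines(I,[cv2.convexHull(f(place(SH["knife"][1:],x,y,b,8)[0]))],True,(0,0,255))
cv2.imwrite("pics/k1.png",I)
E
```

```text
[-0.40118233  0.33599895  1.89405024  0.          0.91154347 -1.87997866]
grip 19.573878445219798 29.999181032180786
yaw [ 3.14150453e+00 -3.38876666e-04  3.04945561e+00] 19.709131531403337 47.5917
['scene'] (array([ 4.62590287e+02, -8.28104904e+01, -1.04539586e-01]), np.float64(23.171764705882353)) (np.float64(461.5370850156635), np.float64(-82.0324752554594))
['top'] (array([478.17738644, -80.12236253,  -1.7269728 ]), np.float64(13436.472941176471)) (np.float64(461.5370850156635), np.float64(-82.0324752554594))
```

View pics/k1.png

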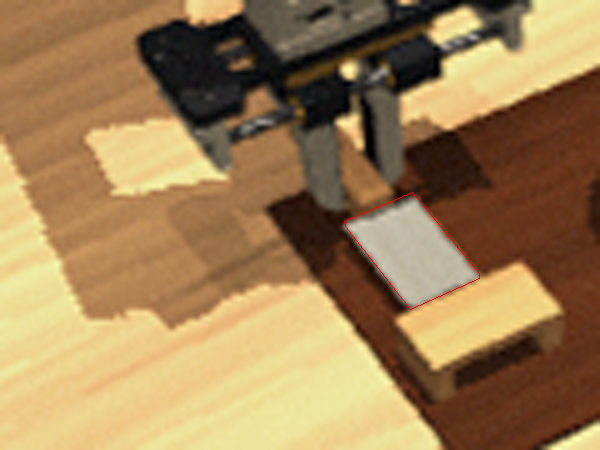

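The blade is aligned and matches its model, with its tip in front of the keeper's entry. Inserting now.

```bash
python3 - <<'E'
from act import *
K=np.array([588.,-93.7]); b=-.092; e=np.array([cos(b),sin(b)]); G=18
at=lambda s,z:[*(K+(s-45+G)*e),z+DZ]
f=lambda:np.round(robot.current_contact_force(),1)
print("ins",robot.move_linear(at(-7,10.5),speed=70,f_stop=12),f())
print("down",robot.move_linear(at(-7,5.5),speed=20,f_stop=4),robot.current_tcp_pos()[2]-DZ,f())
z=robot.current_tcp_pos()[2]-DZ
hit=robot.move_linear(at(6,z),speed=25,f_stop=8); p=robot.current_tcp_pos()
print("push",hit,f(),"shoulder rel",(np.array(p[:2])-K)@e+45-G)
robot.move_gripper(.45); robot.sleep(.2); robot.move_linear(at(-2,120),speed=200)
robot.move_ptp([420,-250,200],[pi,0,b+pi])
from loc import *
import pickle
D={n:robot.get_image(n) for n in("top","scene")}; pickle.dump(D,open("k2.pkl","wb")); print(robot.current_t())
E
```

```text
ins False [ 0.7  0.4 -0.4]
down True 8.560225815695755 [ 0.2 -0.1  3.6]
push True [-1.1  0.   6.4] shoulder rel -0.6768729065929016
52.1083
```

```bash
python3 - <<'E'
from loc import *
import pickle
K=np.array([588,-93.7]);b=-.092;e=np.array([np.cos(b),np.sin(b)]);n=np.array([-e[1],e[0]])
D=pickle.load(open("k2.pkl","rb"))
for nm,d in D.items():
    g=cv2.cvtColor(d["img"],cv2.COLOR_BGR2HSV)
    for ch,c in((1,"S"),(2,"V")):
        r=[]
        for s in range(-100,12,4):
            uv=project(d,[[*(K+s*e+t*n),28] for t in(-4,0,4)]).astype(np.float32)
            r.append(int(cv2.remap(g[...,ch],uv[None,:,0],uv[None,:,1],cv2.INTER_LINEAR).mean()))
        print(nm,c,r)
    m=comp(d,None,602,72,0,14); print(fit([(d,m)],SH["pot_big"],(602,72,0.),6,45)[0][:2])
E
```

```text
top S [141, 145, 129, 120, 113, 113, 113, 113, 115, 114, 117, 114, 110, 111, 113, 114, 110, 111, 114, 111, 112, 115, 112, 110, 110, 116, 124, 126]
top V [63, 61, 76, 107, 118, 119, 118, 118, 119, 118, 119, 119, 118, 119, 117, 118, 119, 120, 119, 119, 119, 118, 119, 118, 111, 108, 117, 120]
[602.03571593  71.74450058]
scene S [187, 187, 190, 160, 126, 121, 118, 119, 118, 118, 119, 119, 117, 118, 116, 117, 117, 117, 117, 117, 117, 118, 115, 115, 113, 123, 133, 129]
scene V [89, 91, 89, 141, 228, 240, 238, 238, 239, 239, 238, 238, 238, 238, 239, 238, 238, 238, 237, 238, 238, 238, 238, 237, 238, 237, 237, 238]
[602.47004534  72.59536131]
```

The handle's rear edge is at about -90 mm, so the shoulder is at the keeper within about 1 mm. I'll make one confirming push before handing in.

```bash
python3 - <<'E'
from act import *
K=np.array([588.,-93.7]); b=-.092; e=np.array([cos(b),sin(b)]); G=5
at=lambda s,z:[*(K+(s-45+G)*e),z+DZ]
f=lambda:np.round(robot.current_contact_force(),1)
rel=lambda:(np.array(robot.current_tcp_pos()[:2])-K)@e+45-G
robot.move_ptp(at(-.7,60),[pi,0,b+pi]); robot.sleep(.2); robot.move_linear(at(-.7,9.3),speed=100); robot.move_gripper(0)
r0=rel(); hit=robot.move_linear(at(7,9.3),speed=25,f_stop=15); print(hit,r0,rel(),f())
robot.move_gripper(.4); robot.sleep(.2); robot.move_linear(at(0,130),speed=200)
robot.move_ptp([420,-250,200],[pi,0,b+pi]); print(robot.current_t())
from loc import *
D={n:robot.get_image(n) for n in("top","scene")}; n=np.array([-e[1],e[0]])
for d in D.values():
    h=cv2.cvtColor(d["img"],cv2.COLOR_BGR2HSV)
    print([int(cv2.remap(h[...,2],*[project(d,[[*(K+s*e+t*n),28] for t in(-4,0,4)]).astype(np.float32)[None,:,i] for i in(0,1)],cv2.INTER_LINEAR).mean()) for s in range(-100,-76,3)])
E
```

```text
True -0.31683418230625904 -0.5550013225406829 [-1.5  0.2  4.9]
57.125
[61, 61, 64, 84, 107, 118, 118, 119]
[89, 86, 87, 94, 143, 213, 243, 239]
```

```bash
python3 -c "
from bench import robot
print(robot.hand_in())"
```

```text
the job is handed in; nothing more can be done
None
```

I handed the job in at about 57 s: the three pots are nested in the big pot, each touching down at its computed height, and the knife lies flat under the keeper with its handle against it; the bystanders weren't handled, but I took no final picture check of them or the nest.

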